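# Clamp the wheel body, then hold the sprung brass gate open

## Task

I am about to fit a hub to the copper wheel body and need both hands: first swing the toggle clamp's red-knobbed handle fully upright so that its pad pins the wheel body, leaving wheel, ledge parts and brush where they are. Then take the parts ledge's sprung brass gate by its handle bar, raise it to 50 degrees from shut (within five; red studs on the side arcs mark it) and hold it still there. Finish while holding: do not let go of the bar.

Things in the scene. Friction and masses are not known exactly. Their poses are not given: they have to be found in the camera images.
- fixture: Fixed clamp fixture, left or right on the bench: dark steel base plate 200 x 110 x 15 mm with a steel post 120 mm high (40 x 46 mm) carrying the toggle clamp. Origin on the bench; z up; x points from the post (centre x = -20 mm) to the wheel body (axis at x = +65 mm), away from the robot; y is the clamp's hinge direction.
- clamp_lever (a joint): Clamp angle, rad. 0 = clamped, a hard stop: handle upright, arm level, pad on the wheel body. Positive = open: handle leaning to the fixture's -x, arm raised. Starts at 0.6 to 1.0. Handle and arm are one piece. Stiff hinge (1 to 5 N at the knob), stays where left. The pad's spring is felt over the last 0.06 rad; firmly clamped means within 0.05 rad of upright.
- clamp_pivot (a point): The clamp's hinge axis, midway along it: 110 mm above the bench. The axis is level, along the fixture's y.
- clamp_knob (a point): Centre of the red barrel knob (26 mm diameter, 32 mm long, lying along the hinge direction) at the end of the clamp's handle (14 mm round rod), 120 mm from the hinge axis: at joint value a, 120*sin(a) mm towards the fixture's -x from the axis and 120*cos(a) mm above it. Free all round: push it from its -x side, or pinch its ends.
- clamp_pad: Black rubber pad of 22 mm diameter on a brass spindle, 85 mm along the clamp's arm from the hinge axis, sprung by 5 mm (about 2.5 N when clamped). Origin at the centre of its lower face.
- wheel: Copper body of a prayer wheel, an upright drum, 80 mm diameter, 70 mm high, 0.6 kg, loose on the fixture's base plate (top of drum 85 mm above the bench). Origin at the centre of its underside. Not to be shifted.
- ledge: Fixed parts ledge, left or right on the bench: wooden tray 130 (x) x 176 (y) x 56 mm high, three cells, covered by the brass gate. Origin under its centre on the bench; z up; -x is its front (robot side) with the gate's bar; hinge along y at x = +60 mm. At y = +-94 mm stand thin dark quarter arcs, 70 mm radius about the hinge axis, with a red stud at 50 degrees.
- gate (a joint): Gate angle, rad: 0 = shut (gate level), grows as its front edge rises, up to 1.6. Wanted: 50 degrees = 0.873 rad. Gravity and a spring close it: about 1 to 2.5 N upward at the bar holds it at 50 degrees; it never stays open by itself.
- gate_hinge (a point): Middle of the gate's hinge axis, 62 mm above the bench. The gate is a barred brass frame about 125 mm from hinge to front edge, 166 mm wide, 6 mm thick.
- gate_bar: Gate's handle bar: round brass bar, 10 mm thick, 92 mm long, level, parallel to the hinge, turning in two thin legs 50 mm either side of its middle (the origin). Gate shut: 142 mm before the hinge axis (to the ledge's -x), 30 mm above it, 92 mm above the bench. Pinch it from above, fingers before and behind it; nothing solid for 25 mm below it; it rolls freely as the gate swings.
- flange: Bronze hub flange in the ledge, 42 mm diameter, 18 mm high. Origin under its centre. Leave alone.
- pin: Iron swivel pin lying in the ledge, about 71 mm long, 16 mm square ends. Origin under its middle. Leave alone.
- cup: Blue glazed clay bearing cup in the ledge, 40 mm diameter, 32 mm high. Origin under its centre. Leave alone.
- brush: Bench brush, about 160 mm long, lying on the bench between the fixture and the ledge. Origin under its middle. Leave alone.
There are look-alikes about, which are no part of the job. Of the things shaped like the fixture, the steel one is meant.

How it is judged:
By the outcome, as a careful person would: the job done as asked, in the order asked, and still so for the second after the job is handed in, while the arm keeps its last pose, push and grip.
It also fails if it takes over 48 s, if anything falls off the work surface, if the arm or the gripper's body presses on something with over 40 N, if the wrist force passes 120 N, or if a joint passes its speed limit or range.

## Robot

A 6-joint arm with a two-finger parallel gripper is mounted at the origin on the work surface. World frame = base frame: x ahead of the robot, y to its left, z up, the work surface at z = 0. Lengths are in mm, angles in rad, forces in N, time in s.
With the tool pointing down it reaches from about 225 to 725 mm from the base axis. Payload 3.1 kg.
Tool frame: the origin (TCP) lies on the centre line of the jaws, within the pads' length; the fingertips stand 8 mm ahead of it and the grasp point (between the pads) lies 11 mm behind it; z points along the fingers, y is the line along which they close (so a half turn about z gives the same grasp; the last joint's range is limited). The gripper opens to 85 mm and grips with 20 to 120 N. Pads are 22 mm wide; open, the fingers measure 114 mm over their backs; the gripper's body (76 mm by 85 mm) begins 54 mm behind the grasp point. The pads swing forward as they close: fully open they stand 13 mm farther back than shut.
Start: joints at [-1.435, 0.048, 0.099, 1.622, 0, 1.443], TCP at [136.879, -506.835, 239.312] pointing down, gripper open.
Joint ranges: [-2.91, 2.91], [-0.99, 1.94], [-1.21, 1.42], [-2.12, 2.29], [-1.49, 1.47], [-3.14, 3.14]. Speed limits (rad/s): [2.79, 2.79, 3.14, 3.14, 3.14, 3.14].

## Interface

Orientations are given as a rotation vector (axis times angle).
In Python, from station import arm gives the robot as it stands.
- The arm moves only by the tool apply_moves, never from a script. Its argument "rows" is a list of rows, each a list of 2 entries, a list of its own where there are three numbers: the shift along the tool's x, y, z in mm, then the turn about the tool's z in rad. A call has 1 to 12 rows; each row is the pose to reach, as a shift and turn from the pose commanded when the call began, along the tool's axes at that moment; what a row does not reach only later rows make up. A row lasts 1/12 s, in which the tool goes at most 41.7 mm and 7.16 degrees, less where a joint would pass 70% of its speed; a pose out of reach is approached as far as the arm can. A call with a gripper value outside its range is refused whole. "fingers" is the gripper command: -1 is shut, 1 is fully open, values between are in proportion, set as the call begins (left out, the last holds). The fingers move at their own pace and stop on an object; "squeeze" is the grip in N (left out, the last holds). Time passes only in rows, so rows that repeat a pose let the fingers close. It gives the time, the measured TCP pose, the force, the opening and the grip force at its end, in the units of the state.
- arm.state(): the state, without advancing time (a new reading comes with each control period).
- arm.grab_frame(name): name is "scene" or "top" or "wrist"; returns (picture, depth): 384x512x3 uint8, red, green, blue; 384x512 float32, mm along the optical axis (not along the pixel's ray), 0 where there is no reading.
- arm.get_calibration(name): a dict with "fovy" (degrees; the focal length in pixels is half the picture's height over the tangent of half this angle, whatever the lens; pixels are square), "cx", "cy" (the principal point, pixels), "k1" (the pictures are not rectified: a ray, as slopes to the right and down, at radius r is drawn at 1 + k1 r^2 times it, then the intrinsics apply), "extrinsics" (4x4, takes a point from world to camera coordinates). Camera axes: x right, y down, z forward; pixel columns grow to the right and rows downward; lengths in mm; the calibration is good to about 2 mm. A picture is of the moment at which its call begins: read the wrist's pose just before it. get_calibration takes no time and is no camera call; for the wrist camera it gives the pose at the moment of the call.
- arm.sign_off(): hands the job in; it is judged then, once.
The state is a dict: "clock": time; "joint_positions": joint angles; "dq": joint speeds; "effort": joint torques, N m; "ee_pos": TCP position; "orientation": TCP orientation; "ft_force": force on the tool from outside, world axes, zero at the start; "moment": the same for the moment, N m; "gripper_width": opening from 0.0 (shut) to 1.0 (fully open); "finger_force": force on a finger pad.
Only numpy, scipy, OpenCV 4.12 (cv2) and the standard library are available. Lean on these libraries where they do the work, as an engineer would, in place of code of your own. Each camera call takes 0.05 s, during which the arm holds its last target. There are 200 camera calls.

## Working session

There is one attempt and no reset: what is moved stays moved. The work goes in short steps, Python scripts to look and compute and a tool call to move; the robot and the scene stay as the last step left them, time stands still between calls to the robot, and variables do not carry over. Pictures are saved under pics/ and viewed, at most 10 in all, crops included, and the job is handed in when it is done.

Besides the shell and the picture viewer there is one more tool, called by a JSON object that holds its "method" and its "body", one argument or row to a line. apply_moves: Moves the arm, as the interface text tells. Its arguments: {"type":"object","properties":{"rows":{"type":"array"},"fingers":{"type":"number"},"squeeze":{"type":"number"}},"required":["rows"]}

```bash
mkdir -p pics; cat > h.py <<'E'
import numpy as np, cv2
from station import arm
from scipy.spatial.transform import Rotation as R
def K(c,shape=(384,512)):
    f=shape[0]/2/np.tan(np.radians(c['fovy'])/2); return f
def slopes(c,uv):
    uv=np.atleast_2d(np.array(uv,float)); f=K(c)
    d=(uv-[c['cx'],c['cy']])/f; s=d.copy()
    for _ in range(20): s=d/(1+c['k1']*(s**2).sum(1,keepdims=True))
    return s
def pts(c,uv,z):  # z depth along optical axis
    s=slopes(c,uv); P=np.c_[s,np.ones(len(s))]*np.reshape(z,(-1,1))
    E=np.array(c['extrinsics']); return (P-E[:3,3])@E[:3,:3]
def ray(c,uv):
    E=np.array(c['extrinsics']); o=-E[:3,:3].T@E[:3,3]
    s=slopes(c,uv); d=np.c_[s,np.ones(len(s))]@E[:3,:3]; return o,d
def plane(c,uv,h):
    o,d=ray(c,uv); return o+d*((h-o[2])/d[:,2:])
def tri(c1,u1,c2,u2):
    o1,d1=ray(c1,u1); o2,d2=ray(c2,u2); d1=d1[0];d2=d2[0]
    A=np.c_[d1,-d2]; t=np.linalg.lstsq(A,o2-o1,rcond=None)[0]
    a=o1+t[0]*d1;b=o2+t[1]*d2; return (a+b)/2,np.linalg.norm(a-b)
def proj(c,P):
    E=np.array(c['extrinsics']); q=np.atleast_2d(P)@E[:3,:3].T+E[:3,3]; s=q[:,:2]/q[:,2:]
    return s*(1+c['k1']*(s**2).sum(1,keepdims=True))*K(c)+[c['cx'],c['cy']]
E
python3 - <<'E'
from h import *
ims=[]
for n in ("scene","top"):
    c=arm.get_calibration(n); p,d=arm.grab_frame(n); np.savez(f'{n}0.npz',p=p,d=d)
    cv2.imwrite(f'pics/{n}0.png',cv2.resize(p[...,::-1],(800,600),interpolation=cv2.INTER_CUBIC))
    E=np.array(c['extrinsics']);print(n,c['fovy'],c['k1'],(-E[:3,:3].T@E[:3,3]).round(),E[2,:3].round(2),(d==0).mean())
s=arm.state();print(s['ee_pos'],s['orientation'],s['clock'])
E
```

```text
scene 45.443982100438014 -0.18451467074279038 [1095.  797.  943.] [-0.4  -0.68 -0.62] 0.00421142578125
top 44.7722324169678 -0.18296240734796015 [ 404.  -92. 1321.] [ 0.14  0.02 -0.99] 0.004048665364583333
[ 136.82342913 -506.29938764  238.21820338] [-3.11218261e+00 -4.12899235e-01 -5.85867037e-05] 0.1
```

View pics/scene0.png

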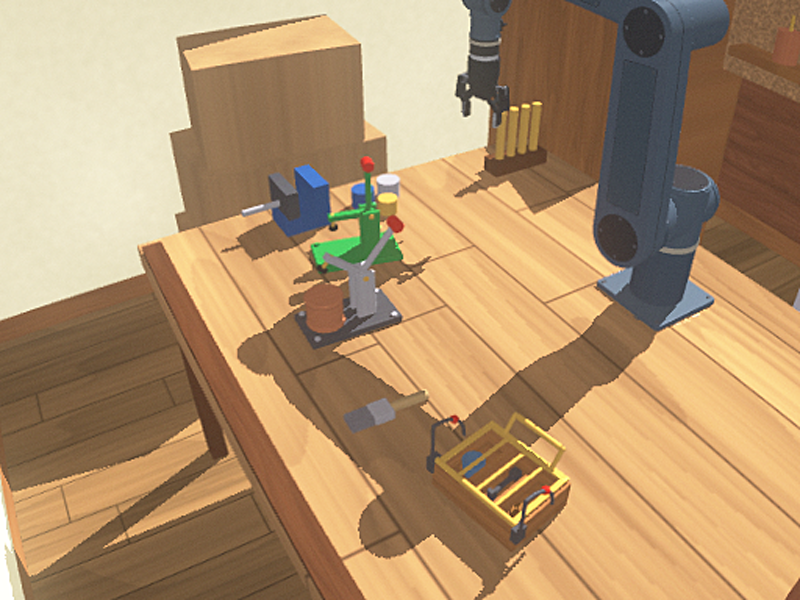

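View pics/top0.png

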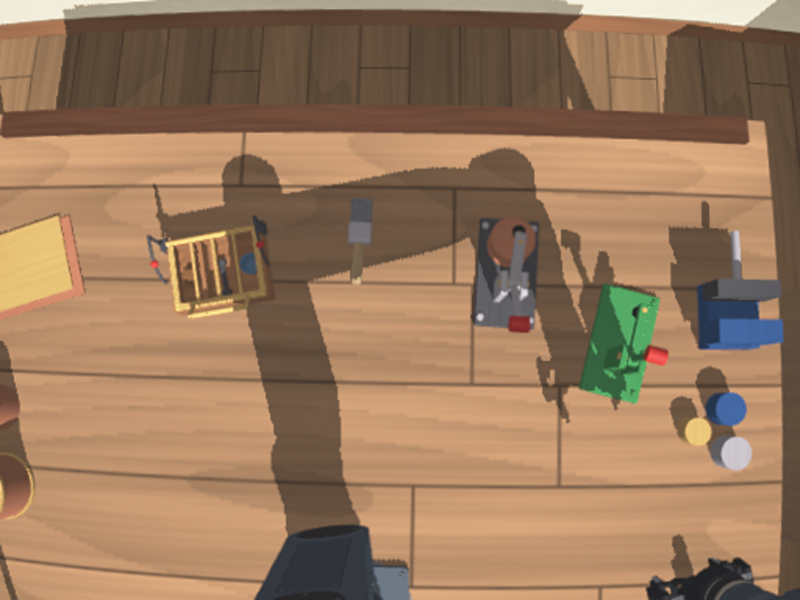

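Top view, at 800x600: the two clamp-shaped things are the steel one with the copper drum (about 505,275; knob 520,323) and the green one (about 622,345; knob 656,355). The steel one with the drum fits, because its handle leans and it holds a wheel. The gate bar is near (215,308), the red studs are at (154,265) and (261,244), and the brush is at (360,240).

```bash
cat > m.py <<'E'
from h import *
D={n:np.load(n+'0.npz') for n in("scene","top")}; C={n:arm.get_calibration(n) for n in D}
for n in D:
    p,d=D[n]['p'],D[n]['d']; hsv=cv2.cvtColor(p,cv2.COLOR_RGB2HSV)
    H,S,V=cv2.split(hsv)
    m=(((H<5)|(H>173))&(S>170)&(V>70)).astype(np.uint8)
    k,l,st,ce=cv2.connectedComponentsWithStats(m)
    for i in range(1,k):
        if st[i,4]>=6:
            ok=(l==i)&(d>0); v,u=np.nonzero(ok); P=pts(C[n],np.c_[u,v],d[ok])
            if P[:,2].mean()<-50: continue
            w=P-P.mean(0)
            print(n,'red',ce[i].round(1),st[i,4],P.mean(0).round(),P.min(0).round(),P.max(0).round())
p,d=D['top']['p'],D['top']['d']; v,u=np.mgrid[:384,:512]
P=pts(C['top'],np.c_[u.ravel(),v.ravel()],d.ravel()).reshape(384,512,3); np.save('topP.npy',P)
H,S,V=cv2.split(cv2.cvtColor(p,cv2.COLOR_RGB2HSV))
# plate
X,Y,Z=P[...,0],P[...,1],P[...,2]
roi=(u>290)&(u<355)&(v>130)&(v<220)
m=roi&(Z>8)&(Z<22); 
mm=roi&(Z>8)
def rect(m):
    q=P[m][:,:2].astype(np.float32); r=cv2.minAreaRect(q); return np.round(r[0],1),np.round(r[1],1),round(r[2],1)
print('plate',rect(m),m.sum(),np.median(Z[m]))
m=roi&(Z>78)&(Z<92)&(H<20)&(S>90); print('drum top',m.sum(),Z[m].mean(),cv2.minEnclosingCircle(P[m][:,:2].astype(np.float32)))
roi2=(u>90)&(u<180)&(v>130)&(v<210)
for a,b in((48,60),(60,75),(75,84),(84,105)):
    m=roi2&(Z>a)&(Z<b)&(H>18)&(H<32)&(S>100); 
    print('yellow',a,b,m.sum(), rect(m) if m.sum()>5 else '',Z[m].mean())
print('bench',Z[(Z>-15)&(Z<15)].mean())
a=p[125:225,285:360];b=D['scene']['p'][130:230,180:270]; c=p[135:210,90:180]
cv2.imwrite('pics/crop.png',np.hstack([cv2.resize(t,(266,266),interpolation=cv2.INTER_CUBIC) for t in(a,b,c)])[...,::-1])
E
python3 m.py
```

```text
scene red [234.7 104.5] 59 [ 457. -482.  220.] [   90. -1180.  -175.] [ 479. -444.  244.]
scene red [252.5 143.1] 71 [ 518. -250.  206.] [ 504. -268.  191.] [ 528. -239.  215.]
scene red [290.7 267.9] 14 [652. 172. 118.] [647. 166. 112.] [656. 176. 123.]
scene red [349.3 312.8] 16 [611. 351. 112.] [554. 290.  11.] [620. 360. 121.]
top red [165.6 156. ] 7 [650. 167. 121.] [646. 163. 117.] [653. 172. 126.]
top red [ 98.6 168.1] 7 [615. 349. 122.] [612. 344. 120.] [618. 354. 125.]
top red [331.9 204.2] 23 [ 520. -258.  213.] [ 516. -271.  209.] [ 523. -246.  216.]
top red [331.8 210. ] 25 [ 506. -258.  210.] [ 504. -271.  206.] [ 511. -245.  219.]
top red [419.1 226.6] 76 [ 467. -463.  240.] [ 454. -480.  229.] [ 478. -449.  246.]
plate (array([ 625.9, -273.4]), array([209. , 152.1]), 5.5) 1296 15.176520779726188
drum top 428 84.53799415741915 ((675.71484375, -267.1357116699219), 39.59135437011719)
yellow 48 60 17 (array([608.6, 294.4]), array([120.2,  89.6]), 10.4) 58.86969276947719
yellow 60 75 304 (array([617. , 259.8]), array([127. , 159.2]), 11.9) 65.27273926033308
yellow 75 84 2  80.27990421514177
yellow 84 105 68 (array([539.1, 242.2]), array([ 15.6, 102.4]), 8.8) 94.57415737798823
bench 0.4484146951543907
```

View pics/crop.png

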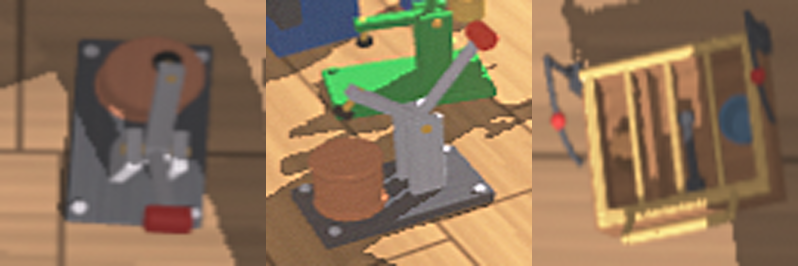

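Crop: left and middle panels show the steel fixture, with grey post and arm, copper drum and the red knob leaning toward the robot. It stands apart from the green look-alike, which has no drum, so the steel one is the target. The right panel shows the brass gate with its bar at the lower edge and a red stud on each arc.

```bash
cat > m2.py <<'E'
from h import *
D={n:np.load(n+'0.npz') for n in("scene","top")}; C={n:arm.get_calibration(n) for n in D}
P=np.load('topP.npy'); X,Y,Z=P[...,0],P[...,1],P[...,2]
v,u=np.mgrid[:384,:512]; roi=(u>290)&(u<355)&(v>130)&(v<220)&(Y>-335)&(Y<-190)
for x in range(530,720,20):
    m=roi&(abs(Z-15)<6)&(abs(X-x)<6); print(x,np.sort(Y[m])[[0,1,-2,-1]].round() if m.sum()>3 else m.sum(),end=' | ')
m=roi&(abs(Z-15)<6); m=cv2.morphologyEx(m.astype(np.uint8),cv2.MORPH_OPEN,np.ones((3,3)))>0
r=cv2.minAreaRect(P[m][:,:2].astype(np.float32)); print('\nplate',r)
# arm of clamp: high grey points
m=roi&(Z>100)&(X>570); q=P[m]; 
print('arm pts',len(q)); 
for x in range(500,700,15):
    k=roi&(Z>100)&(abs(X-x)<7.5)
    if k.sum()>2: print(x,Y[k].mean().round(1),Z[k].mean().round(),Z[k].max().round(),k.sum())
# two-view knob, studs
for a,b in(((252.5,143.1),(331.9,207.2)),((290.7,267.9),(165.6,156)),((349.3,312.8),(98.6,168.1))):
    p,e=tri(C['scene'],a,C['top'],b); print(p.round(1),round(e,1))
# bar: scene pixels, depth cloud of scene
d=D['scene']['d'];S=pts(C['scene'],np.c_[u.ravel(),v.ravel()],d.ravel()).reshape(384,512,3);np.save('sceneP.npy',S)
for nm,Q in(('top',P),('scene',S)):
    a=np.radians(12); o=np.array([678,271])
    lx=(Q[...,0]-o[0])*np.cos(a)+(Q[...,1]-o[1])*np.sin(a); ly=-(Q[...,0]-o[0])*np.sin(a)+(Q[...,1]-o[1])*np.cos(a)
    m=(Q[...,2]>78)&(Q[...,2]<110)&(lx<-120)&(lx>-165)&(abs(ly)<70)
    q=Q[m]; lxm=lx[m];lym=ly[m]
    A=np.polyfit(lym,lxm,1); print(nm,m.sum(),q.mean(0).round(1),'lx',lxm.min().round(),lxm.max().round(),'ly',lym.min().round(),lym.max().round(),'z',q[:,2].min().round(),q[:,2].max().round(),'slope',A.round(3))
E
python3 m2.py
```

```text
530 [-314. -314. -206. -206.] | 550 [-314. -314. -209. -209.] | 570 [-314. -314. -209. -208.] | 590 [-317. -317. -209. -209.] | 610 [-317. -317. -211. -211.] | 630 [-317. -317. -211. -211.] | 650 [-321. -320. -214. -214.] | 670 [-321. -321. -214. -214.] | 690 [-321. -321. -217. -214.] | 710 [-325. -324. -217. -216.] | 
plate ((626.3807983398438, -265.42730712890625), (108.81621551513672, 198.9820098876953), 86.75418090820312)
arm pts 504
500 -260.2 208.0 212.0 36
515 -259.3 213.0 219.0 84
530 -260.3 200.0 215.0 44
545 -260.4 174.0 186.0 29
560 -261.7 158.0 168.0 26
575 -263.7 125.0 151.0 81
590 -263.2 120.0 132.0 107
605 -263.7 123.0 138.0 110
620 -265.7 142.0 151.0 49
635 -266.6 154.0 164.0 53
650 -267.5 168.0 179.0 55
665 -266.8 164.0 179.0 33
680 -268.1 153.0 158.0 22
[ 513.3 -259.7  199.3] 1.6
[650.8 169.1 114.1] 1.5
[614.8 352.7 115.5] 2.9
top 157 [539.4 240.1  93.8] lx -148.0 -128.0 ly -55.0 53.0 z 78.0 103.0 slope [ 9.00000e-03 -1.42011e+02]
scene 186 [540.1 246.6  91.3] lx -148.0 -129.0 ly -52.0 57.0 z 79.0 98.0 slope [ 1.60000e-02 -1.39996e+02]
```

```bash
cat > g.py <<'E'
from h import *; import sys
def go(x,y,z,yaw):
    s=arm.state(); r=R.from_rotvec(s['orientation']); M=r.as_matrix()
    sh=M.T@(np.array([x,y,z])-s['ee_pos']); cur=np.degrees(np.arctan2(M[1,0],M[0,0]))
    print('ee',s['ee_pos'].round(1) if hasattr(s['ee_pos'],'round') else s['ee_pos'],'yaw',cur.round(1),'shift',sh.round(1),'turn',np.radians(cur-yaw).round(3),'F',np.round(s['ft_force'],1),'t',s['clock'],'j',np.round(s['joint_positions'],2))
if __name__=='__main__': go(*map(float,sys.argv[1:]))
E
python3 g.py 469 -257 194 -3.25
```

```text
ee [ 136.8 -506.3  238.2] yaw 15.1 shift [ 385.7 -154.    44.7] turn 0.321 F [ 0.3 -0.9 -0.5] t 0.1 j [-1.43  0.05  0.1   1.62  0.    1.44]
```

{"method": "apply_moves", "body": {
  "rows": [
    [[32,-13,0],0.03],
    [[64,-26,0],0.06],
    [[96,-38,0],0.1],
    [[128,-51,0],0.14],
    [[160,-64,0],0.18],
    [[193,-77,0],0.22],
    [[225,-90,0],0.26],
    [[257,-103,0],0.3],
    [[290,-116,0],0.32],
    [[320,-128,0],0.32],
    [[350,-140,0],0.32],
    [[375,-150,0],0.32]
  ],
  "fingers": -1,
  "squeeze": 40
}}

```text
clock: 1.1
ee_pos: [461.1, -262.4, 238.7]
orientation: [-3.139, 0.086, 0.001]
ft_force: [-0.2, -0.7, 0.0]
gripper_width: -0.001
finger_force: 0.0
```

```bash
python3 g.py 469 -257 194 -3.25; python3 - <<'E'
from h import *
c=arm.get_calibration("wrist");p,d=arm.grab_frame("wrist");np.savez('w1.npz',p=p,d=d,c=c)
cv2.imwrite('pics/w1.png',p[...,::-1])
E
```

```text
ee [ 461.1 -262.4  238.7] yaw -3.1 shift [ 7.6 -5.7 44.7] turn 0.002 F [-0.2 -0.7  0. ] t 1.1 j [-0.64  0.06  0.11  1.62  0.    2.55]
```

View pics/w1.png

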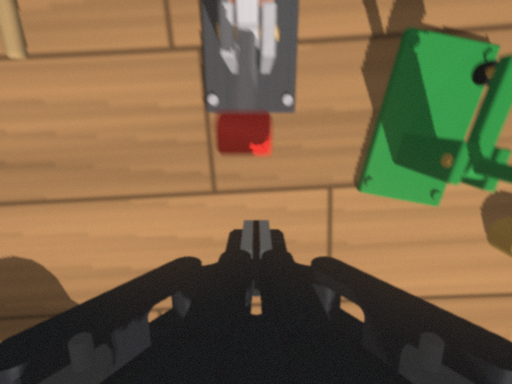

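Wrist view: the red knob at (245,133) lies straight ahead of the closed fingertips at (256,225), slightly left as measured. The path is clear, so I lower the fingers in front of it and then push along its arc.

{"method": "apply_moves", "body": {
  "rows": [
    [[4,-3,15],0],
    [[7,-5,30],0],
    [[7,-5,45],0],
    [[7,-5,45],0]
  ]
}}

```text
clock: 1.48
ee_pos: [465.3, -258.1, 190.0]
orientation: [-3.136, 0.087, 0.01]
ft_force: [-0.8, -0.2, -0.5]
gripper_width: -0.001
finger_force: 0.0
```

{"method": "apply_moves", "body": {
  "rows": [
    [[5,0,0],0],
    [[10,0,0],0],
    [[14,0,0],0],
    [[18,0,0],0],
    [[22,0,-1],0],
    [[26,0,-2],0],
    [[30,0,-3],0],
    [[34,0,-5],0]
  ]
}}

```text
clock: 2.15
ee_pos: [499.7, -261.8, 200.3]
orientation: [3.139, -0.089, -0.005]
ft_force: [-5.1, 0.3, 3.3]
gripper_width: 0.002
finger_force: 2.4
```

{"method": "apply_moves", "body": {
  "rows": [
    [[5,0,-3],0],
    [[10,0,-6],0],
    [[15,0,-9],0],
    [[20,0,-11],0],
    [[25,0,-13],0],
    [[30,0,-15],0],
    [[35,0,-17],0],
    [[40,0,-18],0],
    [[45,0,-19],0],
    [[49,0,-19],0],
    [[52,0,-20],0],
    [[54,0,-20],0]
  ]
}}

```text
clock: 3.15
ee_pos: [555.4, -264.5, 219.0]
orientation: [-3.14, 0.088, 0.0]
ft_force: [-2.3, 1.0, 1.9]
gripper_width: -0.001
finger_force: 1.0
```

{"method": "apply_moves", "body": {
  "rows": [
    [[2,0,0],0],
    [[4,0,0],0],
    [[6,0,0],0],
    [[6,0,0],0]
  ]
}}

```text
clock: 3.48
ee_pos: [561.2, -264.9, 219.3]
orientation: [-3.14, 0.088, -0.0]
ft_force: [-2.4, 1.5, 0.8]
gripper_width: -0.0
finger_force: 0.7
```

{"method": "apply_moves", "body": {
  "rows": [
    [[2,0,0],0],
    [[4,0,0],0],
    [[5,0,0],0],
    [[5,0,0],0]
  ]
}}

```text
clock: 3.82
ee_pos: [565.9, -265.2, 219.4]
orientation: [3.14, -0.088, -0.0]
ft_force: [-3.3, 1.1, 3.3]
gripper_width: -0.0
finger_force: 1.6
```

{"method": "apply_moves", "body": {
  "rows": [
    [[1,0,0],0],
    [[2,0,0],0],
    [[3,0,0],0],
    [[3,0,0],0]
  ]
}}

```text
clock: 4.15
ee_pos: [567.3, -265.3, 219.5]
orientation: [3.14, -0.089, -0.005]
ft_force: [-7.7, 0.5, 4.4]
gripper_width: 0.002
finger_force: 3.8
```

{"method": "apply_moves", "body": {
  "rows": [
    [[1,0,0],0],
    [[2,0,0],0],
    [[3,0,0],0],
    [[3,0,0],0]
  ]
}}

```text
clock: 4.48
ee_pos: [567.9, -265.4, 219.6]
orientation: [-3.14, 0.09, 0.013]
ft_force: [-13.3, 1.4, 6.4]
gripper_width: -0.001
finger_force: 6.7
```

{"method": "apply_moves", "body": {
  "rows": [
    [[1,0,0],0],
    [[3,0,0],0],
    [[4,0,0],0],
    [[4,0,0],0]
  ]
}}

```text
clock: 4.82
ee_pos: [568.7, -265.4, 219.7]
orientation: [-3.14, 0.091, 0.024]
ft_force: [-20.7, 2.5, 9.7]
gripper_width: -0.004
finger_force: 10.6
```

{"method": "apply_moves", "body": {
  "rows": [
    [[-5,0,0],0],
    [[-15,0,0],0],
    [[-30,0,0],0],
    [[-45,0,0],0],
    [[-60,0,-20],0],
    [[-75,0,-45],0],
    [[-90,0,-60],0],
    [[-90,0,-60],0]
  ]
}}

```text
clock: 5.48
ee_pos: [486.5, -261.6, 284.3]
orientation: [3.136, -0.089, 0.012]
ft_force: [0.8, 0.6, 0.3]
gripper_width: 0.004
finger_force: 0.0
```

```bash
python3 - <<'E'
from h import *
D={};C={}
for n in("scene","top"):
    p,d=arm.grab_frame(n);C[n]=c=arm.get_calibration(n);D[n]=p
    H,S,V=cv2.split(cv2.cvtColor(p,cv2.COLOR_RGB2HSV)); m=(((H<5)|(H>173))&(S>170)&(V>70)).astype(np.uint8)
    k,l,st,ce=cv2.connectedComponentsWithStats(m)
    for i in range(1,k):
        ok=(l==i)&(d>0)
        if st[i,4]<6 or not ok.any(): continue
        v,u=np.nonzero(ok);P=pts(c,np.c_[u,v],d[ok]); print(n,ce[i].round(1),st[i,4],np.median(P,0).round(),P.max(0).round())
    v,u=np.mgrid[:384,:512];P=pts(c,np.c_[u.ravel(),v.ravel()],d.ravel()).reshape(384,512,3)
    r=(abs(P[...,0]-640)<110)&(abs(P[...,1]+265)<25)&(P[...,2]>92)&(P[...,2]<140)
    for x in range(600,690,12):
        q=P[r&(abs(P[...,0]-x)<6)]; 
        if len(q): print(n,x,len(q),'top z',np.percentile(q[:,2],90).round(1))
    m=(abs(P[...,0]-680)<60)&(abs(P[...,1]+267)<60)&(abs(P[...,2]-85)<7)&(H<20)&(S>90)
    print('drum',cv2.minEnclosingCircle(P[m][:,:2].astype(np.float32)))
a=D['scene'][100:240,170:290];b=D['top'][120:220,270:370]
cv2.imwrite('pics/after.png',np.hstack([cv2.resize(t,(400,400),interpolation=cv2.INTER_CUBIC) for t in(a,b)])[...,::-1])
E
python3 g.py 540 243 200 102.3; python3 g.py 540 243 200 -77.7
```

```text
scene [234.7 104.5] 59 [ 469. -455.  233.] [ 481. -444.  244.]
scene [229.  141.4] 77 [ 595. -251.  235.] [ 605. -244.  244.]
scene [290.8 267.5] 12 [651. 172. 119.] [657. 177. 122.]
scene [349.4 312.7] 17 [615. 357. 119.] [619. 360. 122.]
scene 600 67 top z 130.8
scene 612 43 top z 118.8
scene 624 25 top z 117.2
scene 636 23 top z 117.3
scene 648 26 top z 117.0
scene 660 27 top z 117.5
scene 672 30 top z 118.9
scene 684 31 top z 117.0
drum ((677.0681762695312, -263.1874694824219), 39.33488845825195)
top [ 98.6 168.1] 7 [615. 349. 121.] [618. 354. 125.]
top [335.  173.7] 69 [ 590. -260.  241.] [ 598. -248.  246.]
top [419.  226.5] 75 [ 468. -463.  240.] [ 478. -448.  246.]
top 600 38 top z 123.0
top 612 31 top z 119.9
top 624 18 top z 120.1
top 636 37 top z 118.4
top 648 33 top z 119.8
top 660 35 top z 120.2
top 672 31 top z 122.9
top 684 17 top z 119.9
drum ((674.4807739257812, -267.8487243652344), 39.24504470825195)
ee [ 487.3 -261.2  280.1] yaw -3.2 shift [  23.9 -506.5   79.6] turn -1.842 F [ 0.5  0.2 -1. ] t 5.5833 j [-0.61  0.13  0.27  1.71  0.    2.58]
ee [ 487.3 -261.2  280.1] yaw -3.2 shift [  23.9 -506.5   79.6] turn 1.3 F [ 0.5  0.2 -1. ] t 5.5833 j [-0.61  0.13  0.27  1.71  0.    2.58]
```

View pics/after.png

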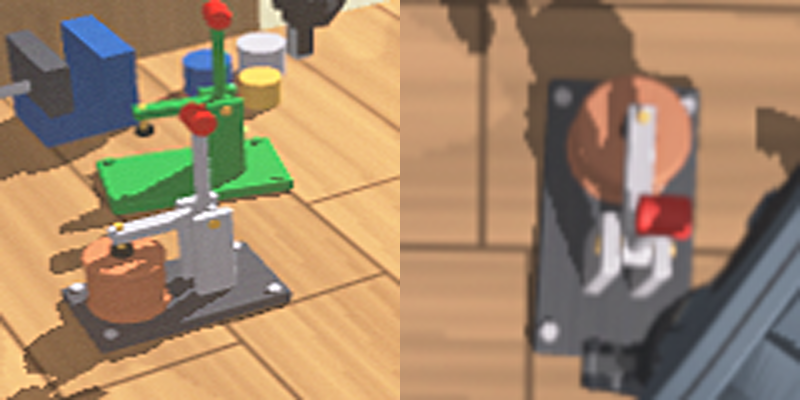

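The crops show the steel clamp's handle upright and its arm level, with the pad on the drum. The arm top is flat at z about 119, the knob is at x about 591 over the hinge, and the drum has not shifted. Next, the gate.

{"method": "apply_moves", "body": {
  "rows": [
    [[1,-25,0],-0.12],
    [[2,-60,0],-0.24],
    [[4,-95,0],-0.36],
    [[6,-130,0],-0.48],
    [[8,-165,0],-0.6],
    [[10,-200,0],-0.72],
    [[12,-235,0],-0.84],
    [[14,-270,0],-0.96],
    [[16,-305,0],-1.08],
    [[18,-340,0],-1.2],
    [[20,-370,0],-1.32],
    [[20,-400,0],-1.44]
  ],
  "fingers": 0
}}

```text
clock: 6.58
ee_pos: [529.0, 140.2, 276.7]
orientation: [-2.411, -2.012, 0.002]
ft_force: [0.3, 0.9, -0.8]
gripper_width: 0.501
finger_force: 0.0
```

```bash
python3 g.py 540 243 220 102.3
```

```text
ee [529.  140.2 276.7] yaw 79.7 shift [103.1  -7.4  56.7] turn -0.394 F [ 0.3  0.9 -0.8] t 6.5833 j [0.14 0.12 0.25 1.7  0.   1.89]
```

{"method": "apply_moves", "body": {
  "rows": [
    [[20,-2,5],-0.1],
    [[45,-4,15],-0.2],
    [[65,-6,25],-0.3],
    [[80,-7,35],-0.39],
    [[80,-7,45],-0.39],
    [[80,-7,45],-0.39]
  ]
}}

```text
clock: 7.08
ee_pos: [535.1, 218.2, 229.2]
orientation: [-1.982, -2.432, 0.009]
ft_force: [0.1, 0.3, -0.7]
gripper_width: 0.501
finger_force: 0.0
```

```bash
python3 - <<'E'
from h import *
c=arm.get_calibration("wrist");p,d=arm.grab_frame("wrist")
cv2.imwrite('pics/w2.png',p[...,::-1])
v,u=np.mgrid[:384,:512];P=pts(c,np.c_[u.ravel(),v.ravel()],d.ravel()).reshape(384,512,3)
H,S,V=cv2.split(cv2.cvtColor(p,cv2.COLOR_RGB2HSV))
a=np.radians(12.3);o=np.array([679,274])
lx=(P[...,0]-o[0])*np.cos(a)+(P[...,1]-o[1])*np.sin(a);ly=-(P[...,0]-o[0])*np.sin(a)+(P[...,1]-o[1])*np.cos(a)
m=(P[...,2]>82)&(P[...,2]<110)&(lx<-120)&(lx>-170)&(abs(ly)<75)&(H>15)&(H<35)&(S>80)
print(m.sum())
for y in range(-50,60,10):
    k=m&(abs(ly-y)<5)
    if k.sum()>5: print(y,lx[k].min().round(1),lx[k].max().round(1),P[k].mean(0).round(1),P[k][:,2].max().round(1),u[k].mean().round(),v[k].mean().round())
E
python3 g.py 540 243 103 102.3
```

```text
1172
-50 -149.7 -133.8 [550.3 194.5  91.6] 96.6 266.0 205.0
-40 -149.7 -140.5 [545.7 204.1  95.1] 98.0 264.0 196.0
-30 -149.6 -140.5 [543.6 213.9  95.1] 97.3 263.0 187.0
-20 -149.5 -140.6 [541.6 223.5  95.2] 97.6 264.0 177.0
-10 -149.4 -139.5 [539.6 233.5  95.1] 97.6 264.0 167.0
0 -149.3 -139.6 [538.  243.2  95. ] 97.9 264.0 157.0
10 -148.3 -139.6 [536.2 253.2  95.2] 97.4 265.0 146.0
20 -148.2 -139.6 [534.1 262.7  95.3] 97.7 264.0 136.0
30 -148.2 -138.7 [532.1 272.6  95.2] 97.2 265.0 125.0
40 -148.1 -133.5 [530.9 282.5  94.1] 98.2 266.0 114.0
50 -147.1 -131.6 [532.3 290.8  90.8] 96.4 269.0 105.0
ee [535.5 217.4 230.9] yaw 101.6 shift [ 24.2  10.3 127.8] turn -0.012 F [-0.7 -0.5  0.2] t 7.1333 j [ 0.27  0.19  0.24  1.62 -0.    1.64]
```

View pics/w2.png

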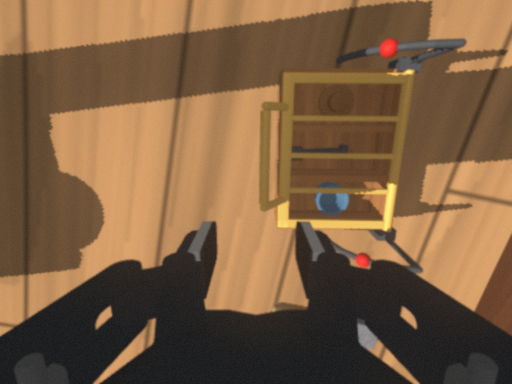

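Wrist view: the gate bar is the vertical yellow strip at (264,157), from v=105 to 205. Its centre measures (538,243,92.5), which matches the 92 mm given. I descend over it.

{"method": "apply_moves", "body": {
  "rows": [
    [[8,3,20],0],
    [[16,6,45],0],
    [[24,8,70],0],
    [[24,8,95],0],
    [[24,8,115],0],
    [[24,8,130],0],
    [[24,8,142],0],
    [[24,8,148],0],
    [[24,8,148],0]
  ]
}}

```text
clock: 7.88
ee_pos: [538.8, 241.6, 84.9]
orientation: [-1.986, -2.433, 0.003]
ft_force: [-0.9, 0.5, 1.0]
gripper_width: 0.5
finger_force: 0.0
```

```bash
python3 g.py 538 243 82 101.7
```

```text
ee [538.8 241.6  84.9] yaw 101.5 shift [ 1.5 -0.5  2.9] turn -0.003 F [-0.9  0.5  1. ] t 7.8833 j [ 0.31  0.24  0.01  1.34 -0.    1.68]
```

{"method": "apply_moves", "body": {
  "rows": [
    [[1,0,2],0],
    [[1,0,3],0],
    [[1,0,3],0],
    [[1,0,3],0],
    [[1,0,3],0],
    [[1,0,3],0],
    [[1,0,3],0],
    [[1,0,3],0]
  ],
  "fingers": -1,
  "squeeze": 40
}}

```text
clock: 8.55
ee_pos: [537.6, 243.2, 83.7]
orientation: [-1.984, -2.433, 0.004]
ft_force: [-5.2, -0.5, 1.8]
gripper_width: 0.094
finger_force: 38.9
```

```bash
python3 - <<'E'
from h import *
s=arm.state();e=np.array(s['ee_pos']);M=R.from_rotvec(s['orientation']).as_matrix();print(e.round(1),s['gripper_width'],s['finger_force'],np.round(s['ft_force'],1))
a=np.radians(11.7);L=np.hypot(142,30);t0=np.arctan2(30,142)
for k in range(1,13):
    t=np.radians(k*50/12); f=L*(np.cos(t0)-np.cos(t0+t)); h=L*(np.sin(t0+t)-np.sin(t0))
    print(round(k*50/12,1),(M.T@[f*np.cos(a),f*np.sin(a),h]).round(1))
E
```

```text
[537.6 243.2  83.7] 0.09429723653001199 38.9382004737854 [-5.2 -0.5  1.8]
4.2 [  0.    2.5 -10.2]
8.3 [  0.    5.8 -20.3]
12.5 [  0.    9.8 -30.1]
16.7 [  0.   14.4 -39.5]
20.8 [  0.   19.8 -48.6]
25.0 [  0.   25.8 -57.3]
29.2 [  0.   32.4 -65.5]
33.3 [  0.   39.6 -73.2]
37.5 [  0.   47.3 -80.4]
41.7 [  0.1  55.6 -87. ]
45.8 [  0.1  64.3 -93. ]
50.0 [  0.1  73.4 -98.3]
```

{"method": "apply_moves", "body": {
  "rows": [
    [[0,1.1,-5.1],0],
    [[0,2.5,-10.2],0],
    [[0,4.1,-15.3],0],
    [[0,5.8,-20.3],0],
    [[0,7.7,-25.2],0],
    [[0,9.8,-30.1],0],
    [[0,12,-34.8],0],
    [[0,14.4,-39.5],0],
    [[0,17,-44.1],0],
    [[0,19.8,-48.6],0],
    [[0,22.7,-53],0],
    [[0,25.8,-57.3],0]
  ]
}}

```text
clock: 9.55
ee_pos: [563.5, 248.3, 142.0]
orientation: [-1.985, -2.434, 0.003]
ft_force: [-5.6, -3.2, 1.9]
gripper_width: 0.098
finger_force: 39.2
```

{"method": "apply_moves", "body": {
  "rows": [
    [[0,3.2,-4.1],0],
    [[0,6.6,-8.2],0],
    [[0,10.1,-12.1],0],
    [[0,13.8,-15.9],0],
    [[0,17.6,-19.6],0],
    [[0,21.5,-23.1],0],
    [[0,25.6,-26.5],0],
    [[0,29.8,-29.7],0],
    [[0,34.1,-32.8],0],
    [[0,38.5,-35.7],0],
    [[0,43,-38.4],0],
    [[0,47.6,-41],0]
  ]
}}

```text
clock: 10.55
ee_pos: [612.0, 257.8, 183.6]
orientation: [1.984, 2.433, 0.001]
ft_force: [-2.9, -3.7, 4.0]
gripper_width: 0.094
finger_force: 39.4
```

{"method": "apply_moves", "body": {
  "rows": [
    [[0,0,0],0],
    [[0,0,0],0],
    [[0,0,0],0]
  ]
}}

```text
clock: 10.8
ee_pos: [612.1, 257.8, 183.6]
orientation: [1.984, 2.433, 0.002]
ft_force: [-3.8, -4.2, 5.4]
gripper_width: 0.102
finger_force: 39.6
```

```bash
cat > chk.py <<'E'
from h import *
s=arm.state();e=np.array(s['ee_pos']);print(e.round(1),s['gripper_width'],s['finger_force'],np.round(s['ft_force'],1),np.round(s['dq'],3))
a=np.radians(11.7);o=np.array([677.5,272]);V=[]
for n in("scene","top"):
    p,d=arm.grab_frame(n);c=arm.get_calibration(n);v,u=np.mgrid[:384,:512]
    P=pts(c,np.c_[u.ravel(),v.ravel()],d.ravel()).reshape(384,512,3)
    H,S,W=cv2.split(cv2.cvtColor(p,cv2.COLOR_RGB2HSV))
    lx=(P[...,0]-o[0])*np.cos(a)+(P[...,1]-o[1])*np.sin(a);ly=-(P[...,0]-o[0])*np.sin(a)+(P[...,1]-o[1])*np.cos(a);z=P[...,2]-62
    m=(abs(ly)<80)&(lx<-5)&(lx>-100)&(z>6)&(z<120)&(H>18)&(H<33)&(S>100)
    r=np.hypot(lx,z); m&=(r<112)&(r>25); q=np.degrees(np.arctan2(z[m],-lx[m])); print(n,m.sum(),'gate angle',np.median(q).round(1),np.percentile(q,[10,90]).round(1))
    x0,y0=proj(c,[[620,260,120]])[0].astype(int); b=p[max(0,y0-60):y0+60,max(0,x0-60):x0+60];V.append(cv2.resize(b,(400,400),interpolation=cv2.INTER_CUBIC))
cv2.imwrite('pics/gate.png',np.hstack(V)[...,::-1])
E
python3 chk.py
```

```text
[612.1 257.8 183.6] 0.1019790835332564 39.57674324512482 [-3.8 -4.2  5.4] [ 0.    -0.002 -0.003  0.001 -0.001 -0.   ]
scene 398 gate angle 51.6 [49.3 54.2]
top 1 gate angle 54.2 [54.2 54.2]
```

View pics/gate.png

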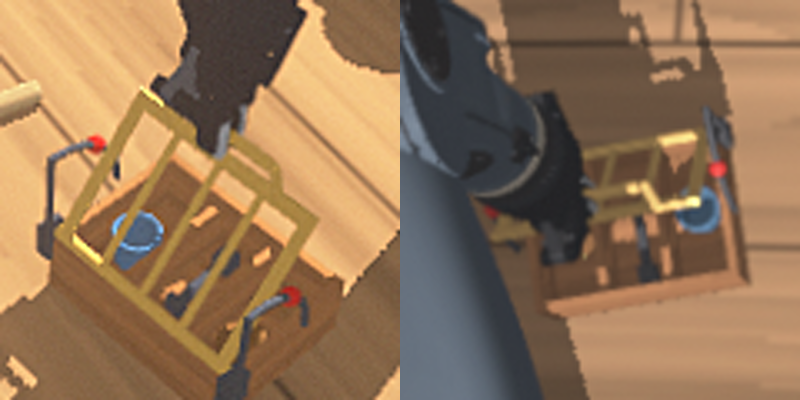

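The crops show the gate raised and the bar held in the fingers, with the ledge parts still in their cells. The measured plate angle of 51.6° is of its upper face; taking off about 2° for half the thickness gives about 50°. The tool travel (75.9 forward, 99.9 up) gives about 51°, and the arm is still, so I hand it in.

```bash
python3 -c "
from station import arm
print(arm.sign_off())"
```

```text
the job is handed in; nothing more can be done
None
```

The steel toggle clamp is upright with its pad on the wheel body, and I handed the job in at about 11 s with the arm still gripping the brass gate's bar at about 50°.

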